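# Seat the top plate of an ornament die on its locating pins

### The arm

A 6-joint arm with a two-finger parallel gripper is mounted at the origin on the work surface. World frame = base frame: x ahead of the robot, y to its left, z up, the work surface at z = 0. Lengths are in mm, angles in degrees, forces in N, time in s.
With the tool pointing down it reaches from about 300 to 950 mm from the base axis. Payload 3.1 kg.
Tool frame: the origin (TCP) lies at the centre of the arm's flange, where the gripper is bolted on; the fingertips stand 173 mm ahead of it and the grasp point (between the pads) lies 155 mm ahead of it (manip.tcp_to_tips is the distance from the TCP to the fingertips, in mm); z points along the fingers, y is the line along which they close (so a half turn about z gives the same grasp; the last joint's range is limited). The gripper opens to 85 mm and grips with 20 to 120 N. Pads are 22 mm wide; open, the fingers measure 114 mm over their backs; the gripper's body (76 mm by 85 mm) begins 54 mm behind the grasp point. The pads swing forward as they close: fully open they stand 13 mm farther back than shut.
Start: joints at [-71.545, 17.653, 93.61, -0, 68.738, -3.994], TCP at [238.633, -577.657, 404.672] pointing down, gripper open.
Joint ranges: [-175.34, 175.34], [-45.06, 112.39], [2.9, 150.54], [-68.45, 248.45], [3.09, 151.38], [-168.51, 168.51]. Speed limits (degrees/s): [159.86, 159.86, 180, 180, 180, 180].

### API

Orientations are given as a 3x3 rotation matrix whose columns are the frame's x, y, z axes.
In Python, from rig import manip gives the robot as it stands. The module is installed in compiled form; this text tells all that it offers.
- The arm moves only by the shell command python3 -m handwheel 'ROWS' [OPENING]. ROWS is JSON, one flat list of numbers, 6 for each row, row after row: the shift along the world's x, y, z each as a share of 100 cm, from -1 to 1, then the turn, a rotation vector about the world's x, y, z each as a share of 0.5 rad, from -1 to 1. A call has 1 to 10 rows; each row is the pose to reach, as a shift and turn from the pose commanded when the call began; what a row does not reach only later rows make up. A row lasts 1/8 s, in which the tool goes at most 62.5 mm and 10.7 degrees, less where a joint would pass 70% of its speed; a pose out of reach is approached as far as the arm can. A call with a number of a shift or a turn outside -1 to 1 is refused whole. A call with a gripper value outside its range is refused whole. OPENING is the opening, from 0 (shut) to 1 (fully open), set as the call begins (- or left out, the last holds). The fingers move at their own pace and stop on an object; the grip force is fixed at half the most. Time passes only in rows, so rows that repeat a pose let the fingers close. It gives the time, the measured TCP pose, the force, the opening and the grip force at its end, in the units of the state.
- manip.read_state(): the state, without advancing time (a new reading comes with each control period).
- manip.snapshot(name): name is "side" or "top"; returns a dict with "image" (400x640x3 uint8, red, green, blue), "vfov" (degrees; the focal length in pixels is half the picture's height over the tangent of half this angle, whatever the lens; pixels are square), "cx", "cy" (the principal point, pixels), "extrinsics" (4x4, takes a point from world to camera coordinates). Camera axes: x right, y up, looking along -z (the intrinsics and any distortion apply to the point x, -y, -z); pixel columns grow to the right and rows downward; lengths in mm; the calibration is good to about 2 mm. A picture is of the moment at which its call begins. There is no depth.
- manip.close_job(): hands the job in; it is judged then, once.
Trained networks look in the newest picture that a camera, given by its name, has taken for a name from the list of things; names that differ only in an ending like _2 or _b are one class to them, and where a whole thing is asked for, a point or a joint stands for the part that bears it (a point fixed in the world has none). Each returns a list of dicts, best first, with "confidence" (0 to 1); they miss things now and then, are a little off and sometimes report something else, mostly with a low value. They report only what shows in the picture. A call takes as long as a camera call.
- manip.search_frame(thing, camera): "uv" ([column, row] in pixels, amid what is visible of it).
- manip.mark_of(thing, camera): "uv" ([column, row] in pixels: a listed point, or the origin of a listed thing).
The state is a dict: "time_s": time; "q": joint angles; "qd": joint speeds; "joint_efforts": joint torques, N m; "tcp_pos": TCP position; "eef_rot": TCP orientation; "ft_force": force on the tool from outside, world axes, zero at the start; "ft_torque": the same for the moment, N m; "finger_gap": opening from 0.0 (shut) to 1.0 (fully open); "grasp_force": force on a finger pad.
Only numpy, scipy, OpenCV 4.12 (cv2) and the standard library are available. Lean on these libraries where they do the work, as an engineer would, in place of code of your own. Each camera call takes 0.05 s, during which the arm holds its last target. There are 200 camera calls.

### The job

Put the steel top plate onto the press die on the bench: its two holes go over the die's two locating pins, grip rib upward, until the plate rests flush on the die's face. The die is clamped somewhere along the slot of its base and nobody noted where, so find it by feel or by eye; lower the plate gently without forcing or dropping it, let go, and leave the hammer, the tray of punches and the jar alone.

Things in the scene. Friction and masses are not known exactly. Their poses are not given: they have to be found in the camera images.
- top_plate: Loose bright steel plate, 0.55 to 0.82 kg, 50 (x) x 90 (y) x 18 (z) mm, with two vertical through holes, 11.5 mm in diameter, chamfered 1.5 mm, at y = -32 and +32 mm on its y axis. In the middle of its top a grip rib (see rib_top). Origin: centre of the underside, z up. Starts flat on the bench, rib up; the same turned half round.
- rib_top (a point): Centre of the top of the plate's grip rib, 42 mm above the plate's underside. The rib is 18 (x) x 40 (y) x 24 (z) mm; pinch it across x from above. Axes as the plate's.
- bolster: Dark steel base of the die, fixed to the bench: slab 160 (x) x 210 (y) x 14 (z) mm with two rails along y, tops at z = 26 mm, inner faces at x = -31 and +31 mm, forming a slot along y in which the lower die is clamped (see slot_mid). Origin: centre of its underside on the bench; z up.
- slot_mid (a point): Over the bolster's centre, 48 mm up, its axes. The lower die, a bright steel block 60 (x) x 100 (y) x 34 (z) mm, is centred at x = 0, y unknown from -15 to +15 mm (not reported), top face at this height, square to the slot, immovable; its y end faces are bare above the rails. Pins: 10 mm diameter, 16 mm high, tips bevelled 1.8 mm, 32 mm either side of its centre along y.
- hammer: Bystander: a small hammer 260 mm long lying on the bench, handle to its -x. Origin: about the middle of its underside.
- punch_tray: Bystander: a wooden tray 90 x 160 x 32 mm full of steel punches, on the bench. Origin: centre of its underside.
- jar: Bystander: an amber glass jar, 56 mm in diameter and 70 mm high, standing on the bench. Origin: centre of its underside.

How it is judged:
By the outcome, as a careful person would: the job done as asked, in the order asked, and still so for the second after the job is handed in, with the robot touching nothing.
It also fails if it takes over 58 s, if anything falls off the work surface, if the arm or the gripper's body presses on something with over 40 N, if the wrist force passes 120 N, or if a joint passes its speed limit or range.

## Working session

There is one attempt and no reset: what is moved stays moved. The work goes in short steps, Python scripts to look and compute and a shell command to move; the robot and the scene stay as the last step left them, time stands still between calls to the robot, and variables do not carry over. Pictures are saved under pics/ and viewed, at most 10 in all, crops included, and the job is handed in when it is done.

```bash
mkdir -p pics
cat > h.py <<'E'
from rig import manip
import numpy as np, cv2
def snap(c,fn=None):
    s=manip.snapshot(c)
    if fn: cv2.imwrite('pics/'+fn,cv2.cvtColor(s['image'],cv2.COLOR_RGB2BGR))
    return s
def ray(s,uv):
    E=np.array(s['extrinsics']);f=200/np.tan(np.radians(s['vfov']/2))
    d=np.array([(uv[0]-s['cx'])/f,-(uv[1]-s['cy'])/f,-1]);R=E[:3,:3]
    return -R.T@E[:3,3],R.T@d/np.linalg.norm(d)
def proj(s,p):
    E=np.array(s['extrinsics']);f=200/np.tan(np.radians(s['vfov']/2))
    c=E[:3,:3]@np.array(p)+E[:3,3]; return np.array([s['cx']+f*c[0]/-c[2],s['cy']-f*c[1]/-c[2]])
def atz(s,uv,z):
    o,d=ray(s,uv);return o+d*(z-o[2])/d[2]
def tri(a,ua,b,ub):
    o1,d1=ray(a,ua);o2,d2=ray(b,ub)
    t=np.linalg.lstsq(np.c_[d1,-d2],o2-o1,rcond=None)[0]
    p,q=o1+t[0]*d1,o2+t[1]*d2;return (p+q)/2,np.linalg.norm(p-q)
E
python3 - <<'E'
from h import *
np.set_printoptions(precision=1,suppress=True)
a=snap('side','side1.png');b=snap('top','top1.png')
for s in(a,b):print({k:v for k,v in s.items() if k!='image'})
for t in['top_plate','rib_top','bolster','slot_mid','hammer','punch_tray','jar']:
    m=[manip.mark_of(t,c) for c in('side','top')]
    for n,x in zip('st',m):print(t,n,[(np.round(i['uv'],1),round(i['confidence'],2)) for i in x[:3]])
    if m[0] and m[1]:print(tri(a,m[0][0]['uv'],b,m[1][0]['uv']))
s=manip.read_state();print(s['eef_rot'],s['ft_force'],s['time_s'])
E
```

```text
{'vfov': 43.185837018621754, 'cx': 319.8435313632381, 'cy': 200.76502655776522, 'extrinsics': array([[   -0.7,    -0.7,     0. ,   422.7],
       [    0.5,    -0.5,     0.7,  -333.7],
       [   -0.5,     0.5,     0.7, -1390.7],
       [    0. ,     0. ,     0. ,     1. ]])}
{'vfov': 57.76845744716772, 'cx': 311.9414910005314, 'cy': 202.02047754014683, 'extrinsics': array([[   -0. ,    -1. ,    -0. ,    -3.5],
       [    1. ,    -0. ,     0.1,  -580.7],
       [   -0.1,    -0. ,     1. , -1068.3],
       [    0. ,     0. ,     0. ,     1. ]])}
top_plate s [(array([367.2, 193.7]), 0.9)]
top_plate t [(array([369.3, 218.8]), 0.62)]
(array([ 527.1, -188.8,   11.4]), np.float64(2.809913970195333))
rib_top s [(array([366.7, 187.4]), 0.93)]
rib_top t [(array([374.8, 223.2]), 0.84)]
(array([ 521. , -193.2,   41.3]), np.float64(20.48626702959276))
bolster s [(array([285.7, 266.3]), 0.59)]
bolster t [(array([239.4, 223.2]), 0.83)]
(array([519.7, 214.5,  -5.1]), np.float64(5.377947308753266))
slot_mid s [(array([285.4, 253.5]), 0.96)]
slot_mid t [(array([452.4, 237. ]), 0.39)]
(array([ 550.7, -158.1,  -39.5]), np.float64(585.6998641175297))
hammer s [(array([201.5, 318.9]), 0.66)]
hammer t [(array([149.7, 215.8]), 0.97), (array([240.7, 220.8]), 0.74)]
(array([551.7, 499.8,  -1. ]), np.float64(6.109409205375915))
punch_tray s [(array([290.5, 179.7]), 0.71)]
punch_tray t [(array([326.6, 137.8]), 0.78)]
(array([783.6, -65.9,   0.3]), np.float64(14.587341833706047))
jar s [(array([418.4, 167.5]), 0.65)]
jar t [(array([453.8, 236.1]), 0.87)]
(array([ 477.3, -442.3,    1. ]), np.float64(14.793499237963074))
[[ 0.9  0.4  0. ]
 [ 0.4 -0.9 -0. ]
 [ 0.   0.  -1. ]] [ 0.9  0.3 -0.2] 0.8
```

View pics/side1.png

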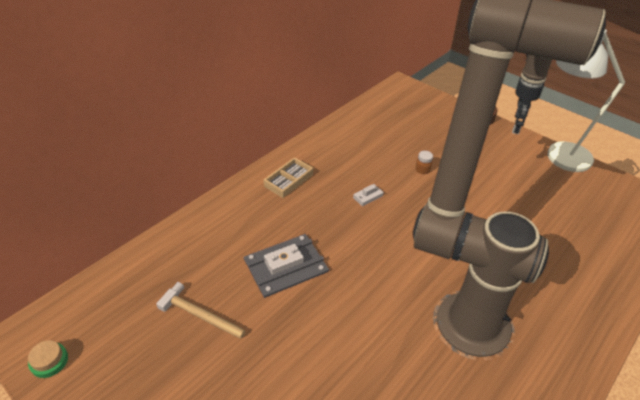

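View pics/top1.png

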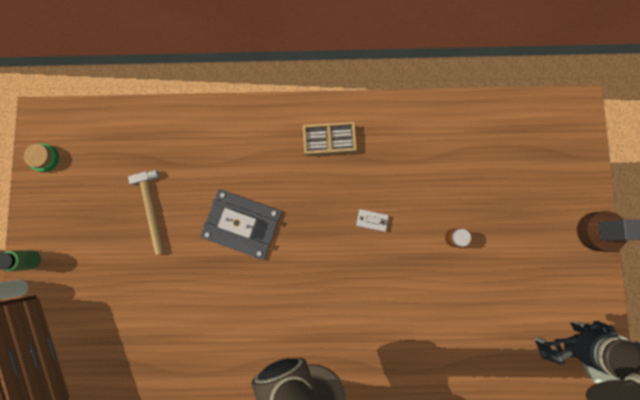

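The side view shows the plate at (368,194) and the die at about (284,257). In the top view the plate is at (373,220) and the die at (238,222), inside a bolster centred at (242,224). I'll zoom in on both views.

Run:
```python
import cv2,numpy as np
a=cv2.imread('pics/side1.png');b=cv2.imread('pics/top1.png')
def z(i,x,y,w,h):
    return cv2.resize(i[y:y+h,x:x+w],(400,300),interpolation=cv2.INTER_CUBIC)
# scales: 4 for bolsters (100x75), 8 for plates(50x37.5->use 48x36)
o=np.vstack([np.hstack([z(b,195,185,100,75),z(b,349,202,48,36)]),np.hstack([z(a,237,230,100,75),z(a,345,176,48,36)])])
cv2.imwrite('pics/comp1.png',o)
```

```text
(no output)
```

View pics/comp1.png

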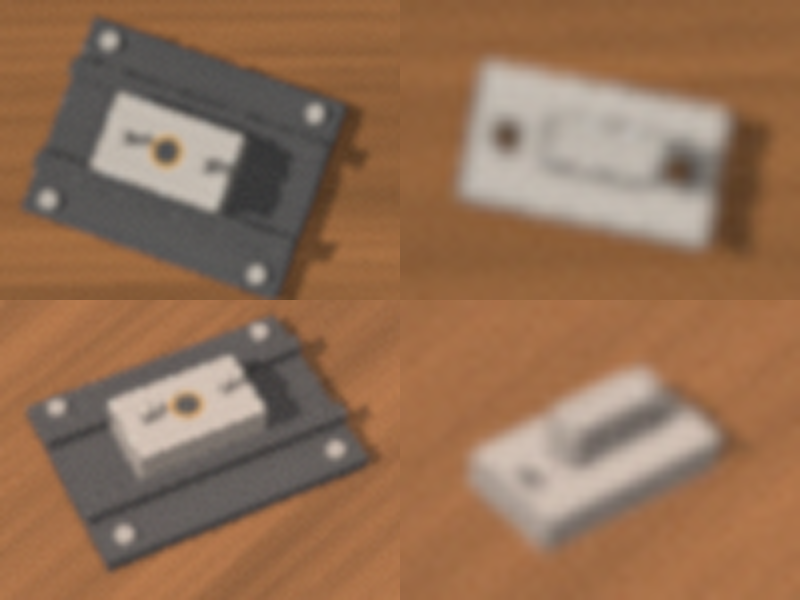

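The crops show the die's ring at top-crop (166,152) and side-crop (187,404), four bolster screws, and the plate's holes at top-crop (508,134) and (681,166). Next I'll triangulate these.

```bash
cat > m.py <<'E'
from h import *
np.set_printoptions(precision=1,suppress=True)
a=snap('side');b=snap('top')
c=lambda x0,y0,k,P:[(x0+(x+.5)/k-.5,y0+(y+.5)/k-.5) for x,y in P]
K=8+1/3
dt=c(195,185,4,[(118,92),(245,135),(218,213),(90,168)]);ds=c(237,230,4,[(266,105),(138,156),(108,103),(235,55)])
E
python3 - <<'E'
from m import *
st=c(195,185,4,[(109,41),(315,113),(255,275),(47,200),(166,152)])
ss=c(237,230,4,[(57,107),(260,31),(336,149),(124,234),(187,104)])
import itertools
P=[]
for t in st:
    r=[tri(b,t,a,s) for s in ss]; r=min(r,key=lambda x:x[1]);P.append(r[0]);print('screw/ring',r)
S=np.array(P[:4]);print('screw mean',S.mean(0));v=S[1]-S[0];w=S[2]-S[3];w2=v+w;print('yaw of y(up to 180)',np.degrees(np.arctan2(w2[1],w2[0])),np.linalg.norm(v),np.linalg.norm(S[3]-S[0]))
D=np.array([min((tri(b,t,a,s) for s in ds),key=lambda x:x[1])[0] for t in dt]);print(D,D.mean(0))
D2=np.array([atz(b,t,48) for t in dt]);print('top@48',D2,D2.mean(0));D3=np.array([atz(a,t,48) for t in ds]);print('side@48',D3,D3.mean(0))
for n,D in(('t',D2),('s',D3)):
    e=[D[(i+1)%4]-D[i] for i in range(4)];print(n,[(round(np.linalg.norm(x),1),round(np.degrees(np.arctan2(x[1],x[0]))%180,1)) for x in e])
pt=[atz(b,t,18) for t in c(349,202,K,[(82,62),(332,103),(308,245),(60,197)])]
e=[pt[(i+1)%4]-pt[i] for i in range(4)];print('plate',np.mean(pt,0),[(round(np.linalg.norm(x),1),round(np.degrees(np.arctan2(x[1],x[0]))%180,1)) for x in e])
ph=np.array([atz(b,t,18) for t in c(349,202,K,[(108,134),(281,166)])]);x=ph[1]-ph[0];print('holes',ph,ph.mean(0),np.linalg.norm(x),np.degrees(np.arctan2(x[1],x[0]))%180)
sp=[atz(a,t,18) for t in c(345,176,K,[(71,158),(146,225),(322,137)])];print('side plate corners',sp,(sp[0]+sp[2])/2)
hs=c(345,176,K,[(131,177)])[0];print('hole near',tri(a,hs,b,c(349,202,K,[(108,134)])[0]),atz(a,hs,18))
for n,p in zip('st',(a,b)):
    r=manip.mark_of('rib_top','side' if n=='s' else 'top');print([(i['uv'],i['confidence'],atz(p,i['uv'],42)) for i in r[:2]])
    r=manip.mark_of('slot_mid','side' if n=='s' else 'top');print([(i['uv'],i['confidence'],atz(p,i['uv'],48)) for i in r[:3]])
E
```

```text
screw/ring (array([610.1, 267.8,  13.1]), np.float64(0.659528019807413))
screw/ring (array([551.4, 107.6,  12.4]), np.float64(0.7001957954940471))
screw/ring (array([428.4, 153.7,  13.9]), np.float64(1.2558916834692517))
screw/ring (array([487.7, 313.8,  14.1]), np.float64(1.0366153109496987))
screw/ring (array([521.3, 215.8,  44.3]), np.float64(1.1025998888512714))
screw mean [519.4 210.7  13.4]
yaw of y(up to 180) -110.21045369898788 170.6345303828828 130.7696336837972
[[567.2 253.2  40.7]
 [532.2 156.2  40.7]
 [476.2 176.9  45.8]
 [511.2 273.4  44.9]] [521.7 214.9  43. ]
top@48 [[566.2 251.2  48. ]
 [532.4 155.6  48. ]
 [474.7 175.5  48. ]
 [509.6 271.4  48. ]] [520.7 213.4  48. ]
side@48 [[476.5 179.1  48. ]
 [511.1 275.8  48. ]
 [562.6 257.   48. ]
 [526.9 160.1  48. ]] [519.3 218.   48. ]
t [(np.float64(101.4), np.float64(70.5)), (np.float64(61.0), np.float64(161.0)), (np.float64(102.0), np.float64(70.0)), (np.float64(60.2), np.float64(160.4))]
s [(np.float64(102.7), np.float64(70.3)), (np.float64(54.8), np.float64(160.0)), (np.float64(103.3), np.float64(69.7)), (np.float64(53.9), np.float64(159.4))]
plate [ 524.8 -195.1   18. ] [(np.float64(92.7), np.float64(79.7)), (np.float64(53.0), np.float64(168.3)), (np.float64(91.9), np.float64(78.1)), (np.float64(50.4), np.float64(169.1))]
holes [[ 531.8 -163.3   18. ]
 [ 519.  -226.3   18. ]] [ 525.4 -194.8   18. ] 64.19993462930364 78.5603052073148
side plate corners [array([ 554.7, -147.8,   18. ]), array([ 507.8, -138.5,   18. ]), array([ 487.4, -228.1,   18. ])] [ 521.  -187.9   18. ]
hole near (array([ 533.4, -163.5,   10. ]), np.float64(2.763967934660707)) [ 529.7 -155.9   18. ]
[([369.6, 189.4], 0.95, array([ 515. , -184.9,   42. ])), ([291.5, 178.6], 0.72, array([744.7, -43.2,  42. ]))]
[([282.4, 253.9], 0.97, array([526.3, 215.4,  48. ]))]
[([370.2, 220.6], 0.82, array([ 520.8, -186. ,   42. ]))]
[([239.6, 222.8], 0.56, array([519.9, 204.2,  48. ]))]
```

Run:
```python
from rig import manip
import numpy as np
s=manip.read_state();R=np.array(s['eef_rot']);y=np.degrees(np.arctan2(R[1,1],R[0,1]));print(s['tcp_pos'],R.round(4),y,manip.tcp_to_tips,s['finger_gap'])
p=np.array(s['tcp_pos']);print((np.array([523,-192,300])-p)/1000,np.radians(-11.4-y)/.5)
```

```text
[ 238.62417201 -577.64678722  404.67094081] [[ 0.9242  0.3818  0.    ]
 [ 0.3818 -0.9242  0.    ]
 [ 0.     -0.     -1.    ]] -67.55452651139821 173.4 0.9996802168340981
[ 0.28437583  0.38564679 -0.10467094] 1.9601627550446876
```

```bash
python3 -m handwheel '[0.284,0.386,0,0,0,0.98, 0.284,0.386,0,0,0,0.98, 0.284,0.386,0,0,0,0.98, 0.284,0.386,0,0,0,0.98, 0.284,0.386,0,0,0,0.98, 0.284,0.386,0,0,0,0.98, 0.284,0.386,0,0,0,0.98, 0.284,0.386,0,0,0,0.98, 0.284,0.386,-0.05,0,0,0.98, 0.284,0.386,-0.1,0,0,0.98]' 1
python3 -m handwheel '[0,0,0,0,0,0.98, 0,0,-0.02,0,0,0.98, 0,0,-0.02,0,0,0.98, 0,0,-0.02,0,0,0.98, 0,0,-0.02,0,0,0.98]'
python3 - <<'E'
from h import *
snap('side','side2.png');snap('top','top2.png')
a=cv2.imread('pics/side2.png');b=cv2.imread('pics/top2.png')
z=lambda i,x,y:cv2.resize(i[y:y+100,x:x+80],(400,500),interpolation=cv2.INTER_CUBIC)
cv2.imwrite('pics/c2.png',np.hstack([z(a,330,115),z(b,335,170)]))
s=manip.read_state();R=s['eef_rot'];print(s['tcp_pos'],np.degrees(np.arctan2(R[1][1],R[0][1])),s['ft_force'])
E
```

```text
time_s: 2.35
tcp_pos: [523.6, -190.9, 304.7]
eef_rot: [[0.634, 0.773, 0.003], [0.773, -0.634, -0.002], [0.001, 0.003, -1.0]]
ft_force: [-0.2, -0.8, -0.9]
finger_gap: 1.0
grasp_force: 0.0
time_s: 2.98
tcp_pos: [522.9, -191.8, 285.1]
eef_rot: [[0.199, 0.98, 0.001], [0.98, -0.199, -0.0], [-0.0, 0.001, -1.0]]
ft_force: [0.2, -0.3, 0.4]
finger_gap: 1.002
grasp_force: 0.0
[ 522.83158133 -191.74724942  285.12310664] -11.460587172591824 [0.42330357 0.78683106 0.34609664]
```

View pics/c2.png

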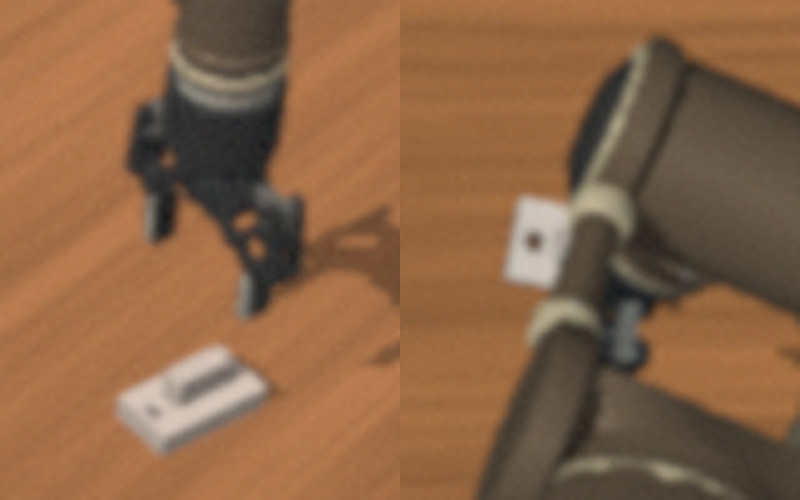

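The gripper stands over the plate with its closing axis along plate x. In the side view the tips are at about (361,162) and (379.5,178). I'll use them to check the side camera's bias.

Run:
```python
from h import *
s=snap('side')
for z in(112,125):
  for k in(-48,48): print(z,k,proj(s,[522.8+k*.98,-191.8-k*.199,z]))
print(atz(s,(370.2,170),112),atz(s,(370.2,170),125))
c=lambda P:[(330+(x+.5)/5-.5,115+(y+.5)/5-.5) for x,y in P]
print([atz(s,t,18) for t in c([(120,405),(160,442),(268,380),(153,410)])])
print(atz(s,c([(194,373)])[0],42))
```

```text
112 -48 [380.40957564 179.76603045]
112 48 [361.52359427 163.99509833]
125 -48 [380.80488336 176.76907051]
125 48 [361.80346242 161.01008372]
[ 529.70989037 -197.2998031   112.        ] [ 521.22091737 -184.82043745  125.        ]
[array([ 550.00222074, -144.90246635,   18.        ]), array([ 507.66616224, -135.78117452,   18.        ]), array([ 491.64379096, -233.6745641 ,   18.        ]), array([ 530.55845368, -156.48253074,   18.        ])]
[ 518.61654209 -182.92904701   42.        ]
```

```bash
python3 -m handwheel '[0,0,-0.05,0,0,0, 0,0,-0.075,0,0,0, 0,0,-0.089,0,0,0, 0,0,-0.089,0,0,0, 0,0,-0.089,0,0,0]'
python3 -m handwheel '[0,0,0,0,0,0, 0,0,0,0,0,0, 0,0,0,0,0,0, 0,0,0,0,0,0, 0,0,0,0,0,0, 0,0,0,0,0,0, 0,0,0,0,0,0, 0,0,0,0,0,0, 0,0,0,0,0,0]' 0
```

```text
time_s: 3.75
tcp_pos: [523.4, -192.0, 196.8]
eef_rot: [[0.198, 0.98, 0.002], [0.98, -0.198, -0.001], [-0.001, 0.002, -1.0]]
ft_force: [0.6, -0.6, 0.4]
finger_gap: 0.998
grasp_force: 0.0
time_s: 4.88
tcp_pos: [523.5, -191.9, 196.4]
eef_rot: [[0.198, 0.98, 0.003], [0.98, -0.198, -0.001], [-0.0, 0.003, -1.0]]
ft_force: [3.4, 0.8, 5.7]
finger_gap: 0.193
grasp_force: 60.8
```

```bash
python3 -m handwheel '[0,0,0.01,0,0,0, 0,0,0.04,0,0,0, 0,0,0.08,0,0,0, 0,0,0.12,0,0,0, 0,0,0.12,0,0,0, 0,0,0.12,0,0,0]'
python3 - <<'E'
from h import *
s=snap('side','side3.png');a=cv2.imread('pics/side3.png')
cv2.imwrite('pics/c3.png',cv2.resize(a[115:215,325:415],(720,600)[::1] if 0 else (540,600),interpolation=cv2.INTER_CUBIC))
st=manip.read_state();print(st['tcp_pos'],st['ft_force'],st['ft_torque'],st['finger_gap'])
E
```

```text
time_s: 5.62
tcp_pos: [520.7, -190.9, 312.8]
eef_rot: [[0.198, 0.98, -0.006], [0.98, -0.198, 0.003], [0.001, -0.007, -1.0]]
ft_force: [-1.0, -0.1, -7.9]
finger_gap: 0.191
grasp_force: 59.7
[ 520.59829189 -190.86113497  312.2723364 ] [ 0.03164475 -0.23572571 -7.68780458] [0.05060285 0.01799645 0.00802376] 0.19594907226163658
```

View pics/c3.png

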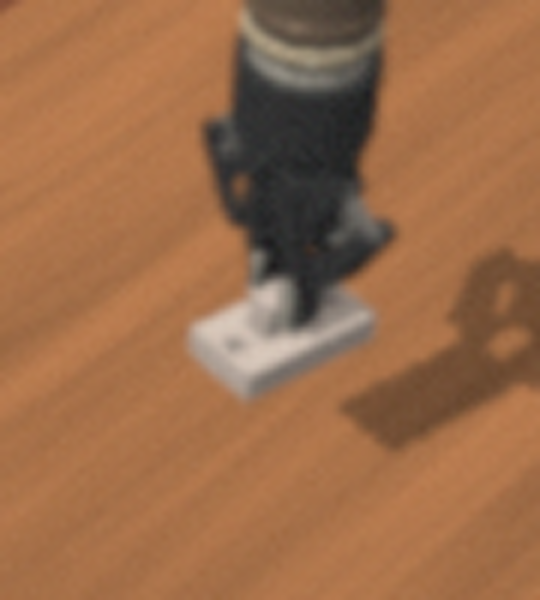

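The plate is gripped level and well centred, with its weight showing as about 7.8 N. Now I'll carry it over the die.

```bash
python3 -m handwheel '[-0.003,0.05,0,0,0,0, -0.003,0.10,0,0,0,-0.1, -0.003,0.15,0,0,0,-0.296, -0.003,0.2,0,0,0,-0.296, -0.003,0.25,0,0,0,-0.296, -0.003,0.3,0,0,0,-0.296, -0.003,0.35,0,0,0,-0.296, -0.003,0.39,0,0,0,-0.296, -0.003,0.408,0,0,0,-0.296, -0.003,0.408,0,0,0,-0.296]'
python3 -m handwheel '[0,0,-0.02,0,0,0, 0,0,-0.03,0,0,0, 0,0,-0.03,0,0,0, 0,0,-0.03,0,0,0]'
python3 - <<'E'
from h import *
s=snap('side','side4.png');t=snap('top','top4.png');a=cv2.imread('pics/side4.png');b=cv2.imread('pics/top4.png')
z=lambda i,x,y:cv2.resize(i[y:y+100,x:x+80],(400,500),interpolation=cv2.INTER_CUBIC)
cv2.imwrite('pics/c4.png',np.hstack([z(a,245,200),z(b,200,175)]))
for i in range(3):
  st=manip.read_state();print(np.round(st['tcp_pos'],1),np.round(st['ft_force'],2),np.round(st['ft_torque'],3));snap('side')
E
```

```text
time_s: 6.92
tcp_pos: [518.7, 216.9, 313.6]
eef_rot: [[0.338, 0.941, -0.004], [0.941, -0.338, -0.002], [-0.003, -0.003, -1.0]]
ft_force: [0.3, -0.5, -6.3]
finger_gap: 0.194
grasp_force: 59.6
time_s: 7.42
tcp_pos: [520.0, 215.8, 286.0]
eef_rot: [[0.341, 0.94, 0.001], [0.94, -0.341, 0.0], [0.0, 0.0, -1.0]]
ft_force: [1.5, -0.1, -6.0]
finger_gap: 0.196
grasp_force: 59.5
[520.2 216.2 286.5] [-0.74 -0.11 -5.82] [ 0.015 -0.024  0.024]
[520.1 216.3 286.5] [ 0.55 -0.31 -6.46] [-0.001 -0.005 -0.044]
[520.  216.4 286.5] [ 0.23  0.46 -6.33] [ 0.01   0.028 -0.001]
```

View pics/c4.png

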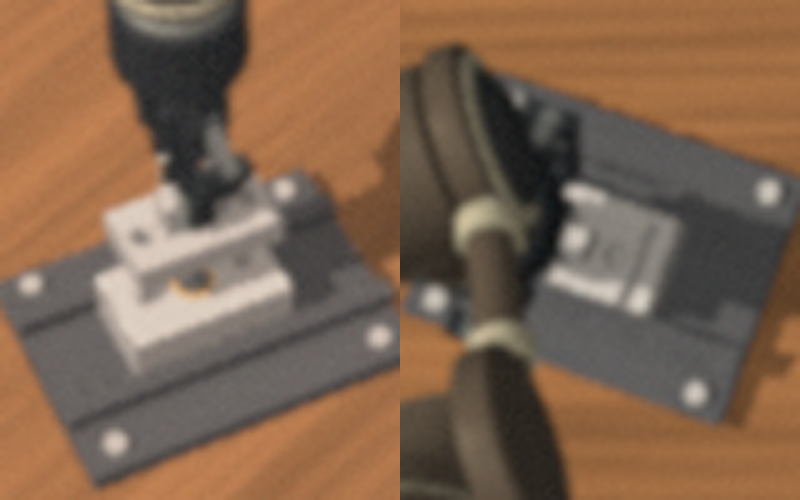

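The plate hovers about 40 mm over the die: its left top corner is at side-crop (105,215) and the die's left corner at (97,278). A closer zoom, averaged over several frames, will give the relative offset.

Run:
```python
from h import *
m=np.mean([snap('side')['image'].astype(float) for _ in range(4)],0).astype(np.uint8)
m=cv2.cvtColor(m,cv2.COLOR_RGB2BGR);cv2.imwrite('pics/side5.png',m)
cv2.imwrite('pics/c5.png',cv2.resize(m[235:280,260:310],(650,585),interpolation=cv2.INTER_CUBIC))
```

```text
(no output)
```

View pics/c5.png

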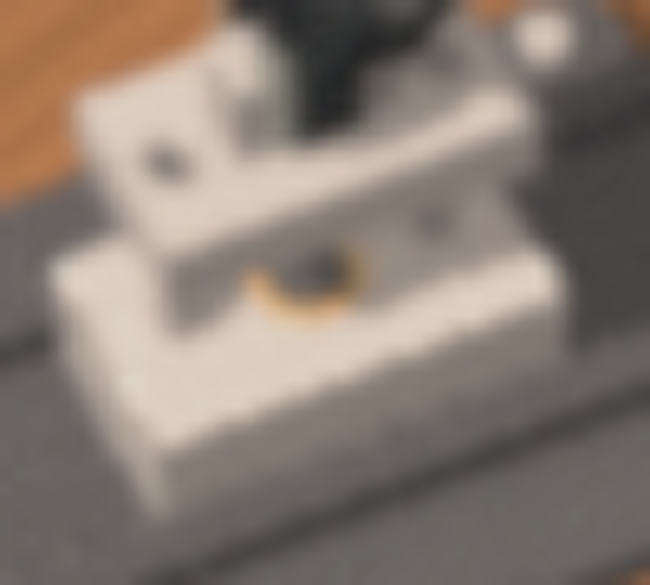

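Run:
```python
from h import *
np.set_printoptions(precision=1,suppress=True)
s=snap('side');c=lambda P:[(260+(x+.5)/13-.5,235+(y+.5)/13-.5) for x,y in P]
y=np.array([.341,.94]);x=np.array([.94,-.341]) # plate axes dirs
def cen(P,z,hx,hy):  # left=+y,+x? front=-x ; estimate centre from corners
    return [atz(s,t,z)[:2] for t in c(P)]
for zt in (108,):
  L,F,R=cen([(80,105),(160,258),(535,118)],zt,0,0)
  L2,F2,R2=cen([(55,265),(160,447),(562,275)],48,0,0)
  ring=atz(s,c([(307,268)])[0],48)[:2];hole=atz(s,c([(167,163)])[0],zt)[:2];fb=atz(s,c([(172,335)])[0],zt-18)[:2]
  for n,A in(('plate',(L,F,R)),('die',(L2,F2,R2))):
    print(n,[np.linalg.norm(A[0]-A[1]),np.linalg.norm(A[2]-A[1])],(A[0]+A[2])/2)
  q=lambda p:np.array([p@x,p@y])
  print('centres (x,y) plate LR',q((L+R)/2),'hole',q(hole)-[0,32],'F',q(F)+[25,-45],'Fb',q(fb)+[25,-45])
  print('die LR',q((L2+R2)/2),'F',q(F2)+[30,-50],'ring',q(ring),'tcp',q(np.array([520.1,216.3])))
  d=lambda p,z:proj(s,[*p,z])
  print('px per mm: x',proj(s,[520+.94,216-.341,48])-proj(s,[520,216,48]),'y',proj(s,[520.341,216.94,48])-proj(s,[520,216,48]),'z',proj(s,[520,216,49])-proj(s,[520,216,48]))
```

```text
plate [np.float64(47.61999336678273), np.float64(89.20475194841113)] [516.1 219.1]
die [np.float64(58.138604334648974), np.float64(100.73662584131783)] [520.6 217.4]
centres (x,y) plate LR [410.4 382. ] hole [410.9 383.4] F [412.2 382.5] Fb [405.3 383.7]
die LR [415.3 381.9] F [414.5 382.1] ring [415.9 382. ] tcp [415.1 380.7]
px per mm: x [-0.1 -0.2] y [-0.3  0.1] z [-0.  -0.2]
```

```bash
python3 -m handwheel '[0,0,-0.01,0,0,0, 0,0,-0.018,0,0,0, 0,0,-0.022,0,0,0, 0,0,-0.022,0,0,0, 0,0,-0.022,0,0,0]'
python3 - <<'E'
from h import *
m=np.mean([snap('side')['image'].astype(float) for _ in range(4)],0).astype(np.uint8)
m=cv2.cvtColor(m,cv2.COLOR_RGB2BGR);cv2.imwrite('pics/side6.png',m)
cv2.imwrite('pics/c6.png',cv2.resize(m[235:280,260:310],(650,585),interpolation=cv2.INTER_CUBIC))
E
```

```text
time_s: 8.55
tcp_pos: [519.8, 216.4, 263.8]
eef_rot: [[0.34, 0.94, 0.0], [0.94, -0.34, 0.0], [0.0, 0.0, -1.0]]
ft_force: [0.0, -0.0, -6.1]
finger_gap: 0.189
grasp_force: 59.6
```

View pics/c6.png

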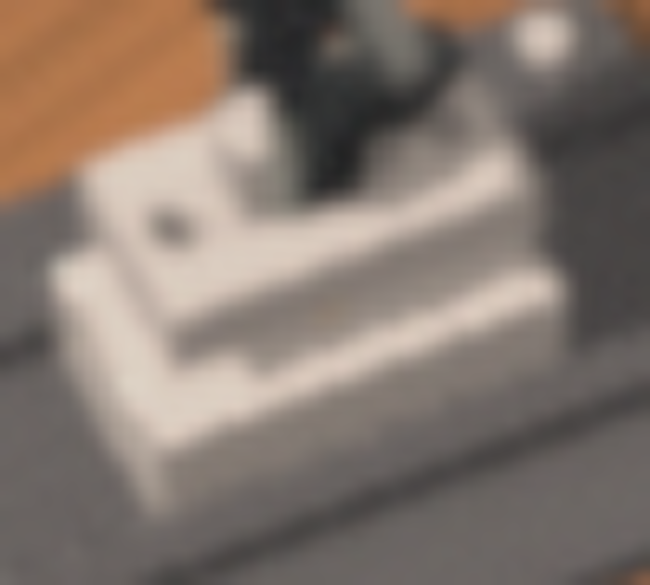

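The plate is now about 4 mm above the pins: left corner (82,172), front (167,328), right (530,175), hole (170,227).

Run:
```python
from h import *
np.set_printoptions(precision=2,suppress=True)
s=snap('side');c=lambda P:np.array([(260+(x+.5)/13-.5,235+(y+.5)/13-.5) for x,y in P])
y=np.array([.341,.94]);x=np.array([.94,-.341])
def fit(P,L,z):
    C=c(P);pr=lambda d:np.array([proj(s,[*(np.array([520.,216.])+x*(l[0]+d[0])+y*(l[1]+d[1])),z]) for l in L])
    from scipy.optimize import least_squares as ls
    r=ls(lambda d:(pr(d)-C).ravel(),[0,0]);return r.x,(r.fun*13).reshape(-1,2)
die=fit([(55,265),(160,447),(562,275)],[(30,50),(-30,50),(-30,-50)],48)
p1=fit([(80,105),(160,258),(535,118),(167,163)],[(25,45),(-25,45),(-25,-45),(0,32)],108.1)
p2=fit([(82,172),(167,328),(530,175),(170,227)],[(25,45),(-25,45),(-25,-45),(0,32)],85.4)
for r in(die,p1,p2):print(r[0],*r[1])
```

```text
[-0.11  1.66] [-2.64 -7.97] [-0.62 -1.93] [3.27 9.71]
[-4.23  2.1 ] [-9.75 -1.09] [2.37 3.66] [ 3.61 -1.13] [ 3.69 -1.9 ]
[-3.36  2.4 ] [-8.14 -3.41] [-2.   -2.05] [6.96 6.44] [ 3.19 -1.36]
```

```bash
python3 -m handwheel '[0.001,-0.001,0,0,0,0, 0.001,-0.001,-0.002,0,0,0, 0.001,-0.001,-0.003,0,0,0, 0.001,-0.001,-0.004,0,0,0, 0.001,-0.001,-0.004,0,0,0]'
python3 -m handwheel '[0,0,-0.0005,0,0,0, 0,0,-0.001,0,0,0, 0,0,-0.0015,0,0,0, 0,0,-0.0015,0,0,0]'
```

```text
time_s: 9.43
tcp_pos: [520.7, 215.4, 259.6]
eef_rot: [[0.34, 0.94, 0.0], [0.94, -0.34, 0.0], [0.0, 0.0, -1.0]]
ft_force: [0.4, 0.1, -6.8]
finger_gap: 0.197
grasp_force: 59.6
time_s: 9.93
tcp_pos: [521.0, 215.6, 258.7]
eef_rot: [[0.34, 0.94, 0.001], [0.94, -0.34, 0.001], [0.001, 0.001, -1.0]]
ft_force: [0.0, -0.6, -3.8]
finger_gap: 0.196
grasp_force: 59.9
```

```bash
python3 -m handwheel '[0,0,-0.0005,0,0,0, 0,0,-0.001,0,0,0, 0,0,-0.001,0,0,0]'; python3 -c "
from h import *
for i in range(5):
  s=manip.read_state();print(np.round(s['tcp_pos'],2),np.round(s['ft_force'],2),np.round(s['ft_torque'],3));manip.snapshot('top')"
```

```text
time_s: 10.3
tcp_pos: [521.1, 215.7, 257.4]
eef_rot: [[0.34, 0.94, 0.002], [0.94, -0.34, 0.001], [0.002, 0.002, -1.0]]
ft_force: [2.1, 2.6, -4.8]
finger_gap: 0.196
grasp_force: 59.8
[521.15 215.7  257.39] [ 2.08  2.58 -4.75] [ 0.593 -0.41  -0.011]
[521.13 215.7  257.38] [ 2.36  4.23 -4.46] [ 0.608 -0.489  0.016]
[521.14 215.68 257.37] [ 3.6   2.9  -4.53] [ 0.672 -0.54  -0.022]
[521.13 215.68 257.4 ] [ 2.61  3.49 -4.79] [ 0.721 -0.632  0.014]
[521.12 215.67 257.37] [ 2.85  4.19 -5.32] [ 0.753 -0.632 -0.008]
```

Contact is on the pin bevels, pushing the plate along +y and a little +x, so I'll shift with that push.

```bash
python3 -m handwheel '[0.0005,0.0006,0,0,0,0, 0.001,0.0012,0,0,0,0, 0.001,0.0012,0,0,0,0]'; python3 -c "
from h import *
for i in range(4):
  s=manip.read_state();print(np.round(s['tcp_pos'],2),np.round(s['ft_force'],2),np.round(s['ft_torque'],3));manip.snapshot('top')"
```

```text
time_s: 10.92
tcp_pos: [521.5, 216.3, 257.0]
eef_rot: [[0.34, 0.94, -0.001], [0.94, -0.34, -0.001], [-0.001, -0.0, -1.0]]
ft_force: [2.1, 2.0, -5.1]
finger_gap: 0.196
grasp_force: 59.8
[521.54 216.3  257.02] [ 2.07  1.95 -5.06] [ 0.325 -0.519 -0.004]
[521.54 216.28 257.01] [ 2.76  2.14 -5.17] [ 0.273 -0.499 -0.061]
[521.52 216.26 257.02] [ 2.9   0.37 -5.58] [ 0.206 -0.539 -0.001]
[521.53 216.29 257.03] [ 3.54  1.47 -4.74] [ 0.211 -0.524 -0.033]
```

```bash
python3 -m handwheel '[0.0005,0.0002,0,0,0,0, 0.001,0.0005,0,0,0,0, 0.001,0.0005,-0.0005,0,0,0, 0.001,0.0005,-0.001,0,0,0, 0.001,0.0005,-0.001,0,0,0]'; python3 -c "
from h import *
for i in range(4):
  s=manip.read_state();print(np.round(s['tcp_pos'],2),np.round(s['ft_force'],2),np.round(s['ft_torque'],3));manip.snapshot('top')"
```

```text
time_s: 11.75
tcp_pos: [522.1, 216.9, 255.6]
eef_rot: [[0.34, 0.94, -0.002], [0.94, -0.34, -0.001], [-0.001, -0.002, -1.0]]
ft_force: [-0.7, 0.7, -6.6]
finger_gap: 0.194
grasp_force: 59.6
[522.06 216.87 255.62] [-0.67  0.67 -6.61] [ 0.067  0.023 -0.042]
[522.15 216.93 255.74] [ 0.03 -0.65 -6.48] [ 0.     0.02  -0.039]
[522.27 216.96 255.84] [ 0.51  0.6  -6.36] [ 0.018 -0.019 -0.023]
[522.37 216.98 255.94] [ 0.18  0.28 -5.99] [0.003 0.03  0.027]
```

The side force is gone, so the holes are over the pins. Lowering in small steps.

```bash
python3 -m handwheel '[0,0,-0.0005,0,0,0, 0,0,-0.001,0,0,0, 0,0,-0.0015,0,0,0, 0,0,-0.002,0,0,0, 0,0,-0.0025,0,0,0, 0,0,-0.003,0,0,0, 0,0,-0.003,0,0,0]'; python3 -c "
from h import *
for i in range(4):
  s=manip.read_state();print(np.round(s['tcp_pos'],2),np.round(s['ft_force'],2),np.round(s['ft_torque'],3));manip.snapshot('top')"
```

```text
time_s: 12.82
tcp_pos: [522.6, 217.0, 253.1]
eef_rot: [[0.34, 0.94, -0.0], [0.94, -0.34, -0.0], [-0.0, -0.0, -1.0]]
ft_force: [0.7, 0.1, -5.9]
finger_gap: 0.19
grasp_force: 59.6
[522.6  217.02 253.11] [ 0.67  0.13 -5.9 ] [ 0.055 -0.022  0.004]
[522.61 217.03 253.12] [-0.53  0.11 -6.82] [ 0.017  0.062 -0.037]
[522.64 217.04 253.18] [-0.37 -0.33 -6.59] [0.016 0.02  0.027]
[522.65 217.03 253.17] [ 0.61  0.02 -6.17] [-0.025  0.002  0.01 ]
```

```bash
python3 -m handwheel '[0,0,-0.0005,0,0,0, 0,0,-0.001,0,0,0, 0,0,-0.0015,0,0,0, 0,0,-0.002,0,0,0, 0,0,-0.0025,0,0,0, 0,0,-0.003,0,0,0, 0,0,-0.0035,0,0,0, 0,0,-0.004,0,0,0, 0,0,-0.004,0,0,0]'; python3 -c "
from h import *
for i in range(4):
  s=manip.read_state();print(np.round(s['tcp_pos'],2),np.round(s['ft_force'],2),np.round(s['ft_torque'],3));manip.snapshot('top')"
```

```text
time_s: 14.15
tcp_pos: [522.6, 217.0, 249.1]
eef_rot: [[0.34, 0.94, -0.0], [0.94, -0.34, -0.0], [-0.0, -0.0, -1.0]]
ft_force: [-0.8, -0.4, -6.4]
finger_gap: 0.195
grasp_force: 59.6
[522.62 217.02 249.12] [-0.77 -0.45 -6.44] [-0.006 -0.057  0.011]
[522.62 217.04 249.16] [-0.49 -0.07 -6.94] [-0.029 -0.008  0.034]
[522.64 217.04 249.17] [ 0.28 -0.   -6.65] [ 0.034 -0.01  -0.026]
[522.64 217.06 249.2 ] [-0.37 -0.04 -6.08] [0.034 0.02  0.049]
```

```bash
python3 -m handwheel '[0,0,-0.0005,0,0,0, 0,0,-0.001,0,0,0, 0,0,-0.0015,0,0,0, 0,0,-0.002,0,0,0, 0,0,-0.0025,0,0,0, 0,0,-0.003,0,0,0, 0,0,-0.0035,0,0,0, 0,0,-0.004,0,0,0, 0,0,-0.004,0,0,0]'
python3 -m handwheel '[0,0,-0.0003,0,0,0, 0,0,-0.0006,0,0,0, 0,0,-0.0006,0,0,0]'; python3 -c "
from h import *
for i in range(4):
  s=manip.read_state();print(np.round(s['tcp_pos'],2),np.round(s['ft_force'],2),np.round(s['ft_torque'],3));manip.snapshot('top')"
```

```text
time_s: 15.48
tcp_pos: [522.6, 217.1, 245.1]
eef_rot: [[0.34, 0.94, -0.0], [0.94, -0.34, -0.0], [-0.0, -0.0, -1.0]]
ft_force: [-0.2, 0.7, -6.0]
finger_gap: 0.194
grasp_force: 59.6
time_s: 15.85
tcp_pos: [522.6, 217.0, 244.5]
eef_rot: [[0.34, 0.94, -0.0], [0.94, -0.34, -0.0], [-0.0, -0.0, -1.0]]
ft_force: [-0.1, -0.0, -7.2]
finger_gap: 0.195
grasp_force: 59.6
[522.61 217.03 244.54] [-0.12 -0.01 -7.15] [-0.034  0.004  0.021]
[522.63 217.04 244.56] [ 0.37 -0.65 -6.78] [ 0.012  0.019 -0.013]
[522.63 217.04 244.58] [-0.02 -0.51 -5.64] [0.015 0.001 0.005]
[522.65 217.04 244.58] [ 0.74 -0.55 -6.57] [-0.018  0.017  0.005]
```

```bash
for i in 1; do python3 -m handwheel '[0,0,-0.0003,0,0,0, 0,0,-0.0006,0,0,0, 0,0,-0.0006,0,0,0, 0,0,-0.0006,0,0,0]'; done; python3 -c "
from h import *
print(manip.read_state()['ft_force'])"
python3 -m handwheel '[0,0,-0.0002,0,0,0, 0,0,-0.0004,0,0,0, 0,0,-0.0004,0,0,0, 0,0,-0.0004,0,0,0]'
```

```text
time_s: 16.55
tcp_pos: [522.7, 217.1, 244.4]
eef_rot: [[0.34, 0.94, 0.0], [0.94, -0.34, 0.0], [0.0, -0.0, -1.0]]
ft_force: [-2.5, -0.9, -0.3]
finger_gap: 0.195
grasp_force: 60.3
[-2.45708212 -0.88628849 -0.3124126 ]
time_s: 17.05
tcp_pos: [522.7, 217.1, 244.4]
eef_rot: [[0.34, 0.94, -0.0], [0.94, -0.34, -0.0], [-0.0, -0.0, -1.0]]
ft_force: [-4.6, -2.3, 4.8]
finger_gap: 0.193
grasp_force: 61.2
```

The plate has seated at TCP z 244.4, the expected height, with about 11 N of contact force. Releasing and retreating.

```bash
python3 -m handwheel '[0,0,0,0,0,0, 0,0,0,0,0,0, 0,0,0,0,0,0, 0,0,0,0,0,0, 0,0,0,0,0,0, 0,0,0,0,0,0, 0,0,0,0,0,0]' 1
python3 -m handwheel '[0,0,0.01,0,0,0, 0,0,0.03,0,0,0, 0,0,0.08,0,0,0, 0,0,0.14,0,0,0, 0,-0.06,0.16,0,0,0, 0,-0.12,0.16,0,0,0, 0,-0.18,0.16,0,0,0, 0,-0.24,0.16,0,0,0, 0,-0.3,0.16,0,0,0, 0,-0.3,0.16,0,0,0]'
python3 - <<'E'
from h import *
snap('side','side7.png');snap('top','top7.png')
a=cv2.imread('pics/side7.png');b=cv2.imread('pics/top7.png')
z=lambda i,x,y:cv2.resize(i[y:y+60,x:x+48],(400,500),interpolation=cv2.INTER_CUBIC)
cv2.imwrite('pics/c7.png',np.hstack([z(a,260,228),z(b,215,192)]))
E
```

```text
time_s: 17.92
tcp_pos: [522.6, 217.1, 243.6]
eef_rot: [[0.34, 0.94, -0.0], [0.94, -0.34, 0.0], [0.0, -0.0, -1.0]]
ft_force: [-0.6, -0.1, -0.3]
finger_gap: 0.999
grasp_force: 0.0
time_s: 19.18
tcp_pos: [522.5, -86.7, 404.6]
eef_rot: [[0.346, 0.938, 0.002], [0.938, -0.346, -0.001], [-0.001, 0.002, -1.0]]
ft_force: [-0.0, -0.0, -1.4]
finger_gap: 1.002
grasp_force: 0.0
```

View pics/c7.png

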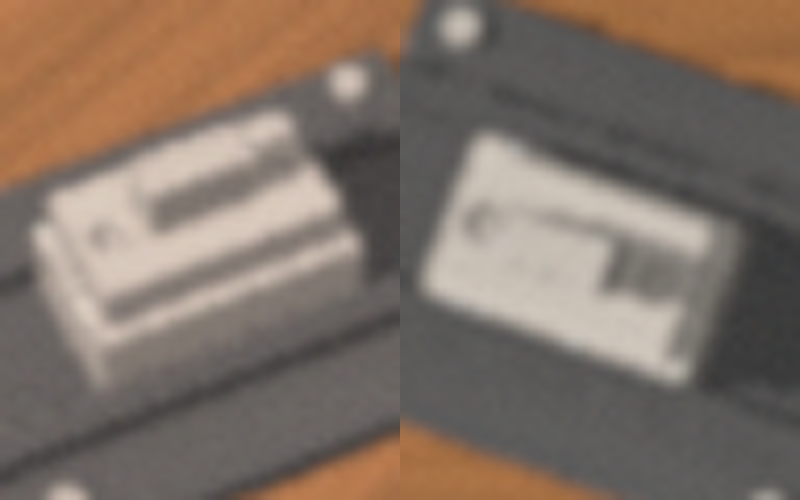

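The plate lies flush and square on the die, rib up, with a pin visible in its hole at side-crop (107,236). Handing in.

```bash
python3 -c "
from rig import manip
print(manip.close_job())"
```

```text
the job is handed in; nothing more can be done
None
```

The top plate is on the die: both holes over the pins, rib up, flush and released at about 19 s of the 58 s allowed. I never moved near the hammer, tray or jar, and the job is handed in, though no verdict was reported back.

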